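# Refit a pump roller and carry its snap ring to the groove on the pliers

### The job

The bench pump's rotor is missing one of its two rollers: put the spare roller from the rubber mat right down onto the bare upright pin and let go of it. Then take the snap-ring pliers from the wooden tool block, use them to spread the snap ring that lies on the mat, and slide it over the end of that pin down to the level of the groove just above the roller. Finish while holding it there: pliers still squeezed, ring spread and level round the pin at the groove, hanging from the pliers alone without resting on the roller; never touch the ring with the gripper itself, and leave the rotor and the other things on the bench where they are.

Things in the scene. Friction and masses are not known exactly. Their poses are not given: they have to be found in the camera images.
- pump: white low bench pump 180 x 200 x 55 mm high, fixed; origin under its centre. On it an aluminium rotor bar, 150 x 46 mm, top 72 mm above the bench, at any angle, braked (2.5 N m); two black hose clamps, 73 mm high, at its +x edge. A steel pin stands at each end of the bar, 52 mm from the centre: one carries a white roller and its snap ring, the other is bare
- pin_seat (a point): on the axis of the bare pin, on the brass washer where the roller's underside comes to rest, 74 mm above the bench. Site x points away from the rotor's centre (the fitted roller is 104 mm off along -x, its pin as high as the bare one), z up. The pin is 24 mm in diameter and ends 65 mm above this point
- pin_groove (a point): on the axis of the bare pin, at mid height of its groove: 44 mm above pin_seat and 6 mm above the top of a seated roller. The groove is 8 mm high and 20.8 mm in diameter. Axes as pin_seat
- pin_tip (a point): the top of the bare pin on its axis, 21 mm above pin_groove; the last 7 mm taper from 24 to 15 mm diameter. Axes as pin_seat
- parts_mat: grey rubber mat 290 x 150 x 3 mm, fixed, its long side along its own x; origin under its centre. The spare roller and the snap ring lie on it, towards either end
- roller: white plastic spool-shaped roller standing upright, about 110 g: flanges 52 mm diameter, each 6 mm thick, at bottom and top, waist 42 mm, height 38 mm, bore 26 mm right through; origin at the centre of its underside, z along the bore
- roller_top (a point): centre of the roller's top face, 38 mm above its origin
- ring: dark steel C-shaped snap ring lying flat, 28 g, 5 mm thick, relaxed inner diameter 23 mm, outer 35 mm; origin at the centre of the circle on the underside, z up, x points to the gap between its two ears. The frame is that of the ring's back; its two halves spring open about an axis 14.6 mm behind the origin
- ring_center (a point): centre of the ring's circle at mid thickness (2.5 mm above the origin)
- ring_gap (a point): midway between the ears at mid thickness, 21.8 mm from ring_center along the ring's x: the pliers' tips go down into this gap. The ears' inner faces are 8 mm to either side along the ring's y, about 10 mm long (x) and 5 mm high; spread by 0.25 rad they are parallel, 17 mm to either side, 19 mm ahead of the centre
- ring_left (a joint): spread of each half of the ring (both equal), rad: 0 relaxed, at most 0.42. From about 0.2 the ring passes over the pin; 0.26 leaves about 1.5 mm all round with the pin at ring_center. A spring: 0.25 takes about 8 N at each ear, and friction on the pliers' tips then carries the ring
- pliers: external snap-ring pliers (squeezing spreads the tips), nose down in the block, 125 g, 156 mm tall. Origin midway between the bottoms of the closed tips (which rise 2 mm as they spread), z up along the tool to the handles, y from tip to tip. Tips 6 mm thick along x; closed, they reach 5 mm to either side; the lowest 7 mm go into a ring's gap, above is a shoulder
- pliers_grip (a point): midway between the black handles where they are best squeezed, 136 mm above the pliers' origin (they end at 156 mm). The outsides are here 64 mm apart at rest (72 mm at their ends), 32 mm at 0.22 rad, where they are parallel; handles 13 mm wide along x
- pliers_left (a joint): squeeze of each lever (both equal), rad: 0 at rest, at most 0.27; the tips' outer faces are 3.5 + 62 x value mm to either side of the middle (17 mm at 0.22), each handle moves in 72 x value mm at pliers_grip. About 4 N on the handles to start, 14 N at 0.22 with the ring on the tips
- tool_block: wooden tool block 60 x 110 x 66 mm high, fixed, with a slot 62 mm deep (15 mm along x, 33 mm along y) in its middle, in which the pliers stand with their axes along its own; origin under its centre
- tube_rack: green tube rack, 72 x 180 x 51 mm high; a bystander; origin under its centre
- tip_box: blue pipette-tip box with clear lid, 85 x 120 x 54 mm high; a bystander; origin under its centre
- marker: white marker pen with black cap lying on its side, 133 mm long; a bystander; origin under its centre
- grease_jar: small white jar with lid, 42 mm diameter, 45 mm high; a bystander; origin under its centre
- stock_bottle: glass bottle with blue cap, 74 mm diameter, 140 mm high; a bystander; origin under its centre
- beaker: glass beaker, 68 mm diameter, 90 mm high; a bystander; origin under its centre
- tube_track: curved aluminium tubing track taken off the pump, about 165 mm across, 40 mm high; a bystander; origin under its centre
Things that resemble listed ones, but are neither listed nor needed, are in the scene too. There is more than one size of the pliers; the job needs the middle-sized.

How it is judged:
On the way, in this order (a step that is already met when the one before it is completed fails the run):
1. the spare roller sits right down on the bare pin, let go (horizontal distance between roller and pin_seat below 0.003 m and z of roller in the frame of pin_seat between -0.002 and 0.002 m and angle between roller's own z axis and vertical below 0.06 rad and contact force between the fingers and roller below 0.3 N), for 0.2 s.
2. the ring is off the mat, spread on the tips of the pliers (height (world z) of ring_center above 0.03 m and value of joint ring_left above 0.1 rad and contact force between pliers and ring above 1 N and contact force between ring and parts_mat below 0.1 N), for 0.2 s.
At the end, for the whole second after the job is handed in: Roller seated on the pin (2 mm). Pliers, squeezed by the gripper, alone hold the ring (each over 2 N): at rest, spread over 0.15 rad, within 2.5 mm of mid groove and 4 mm of the axis, level within 0.2 rad, off the roller; the ring presses the pin under 4 N, the pliers the pump under 1 N (horizontal distance between roller and pin_seat below 0.003 m and z of roller in the frame of pin_seat between -0.002 and 0.002 m and angle between roller's own z axis and vertical below 0.06 rad and horizontal distance between ring_center and pin_groove below 0.004 m and z of ring_center in the frame of pin_groove between -0.0025 and 0.0025 m and angle between ring's own z axis and vertical below 0.2 rad and value of joint ring_left above 0.15 rad and contact force between pliers and ring above 2 N and contact force between the fingers and pliers above 2 N and contact force between each of ring, pliers and roller below 0.2 N and contact force between ring and pump below 4 N and contact force between pliers and pump below 1 N and linear speed of ring below 0.03 m/s); the arm keeps its last pose, push and grip.
It fails at once if the gripper touches the ring itself (contact force between any of the fingers, the arm and ring above 0.5 N).
It fails at once if another thing on the bench is shifted by more than 30 mm (distance of any of tube_rack, tip_box, marker, grease_jar, stock_bottle, beaker, tube_track from where it was at the start of the episode above 0.03 m).
It fails at once if the rotor is forced round (distance of pin_seat from where it was at the start of the episode above 0.015 m).
It also fails if it takes over 69 s, if anything falls off the work surface, if the arm or the gripper's body presses on something with over 40 N, if the wrist force passes 120 N, or if a joint passes its speed limit or range.

### The arm

A 7-joint arm with a two-finger parallel gripper is mounted at the origin on the work surface. World frame = base frame: x ahead of the robot, y to its left, z up, the work surface at z = 0. Lengths are in m, angles in rad, forces in N, time in s.
With the tool pointing down it reaches from about 0.4 to 0.9 m from the base axis. Payload 5.6 kg.
Tool frame: the origin (TCP) lies midway between the tips of the shut fingers; the grasp point (between the pads) lies 19 mm behind it; y points along the fingers, z is the direction in which the jaws open and shut, and the axes are right-handed (so a half turn about y gives the same grasp; the last joint's range is limited). The gripper opens to 92 mm and grips with 3 to 60 N. Pads are 20 mm wide; open, the fingers measure 128 mm over their backs; the gripper's body (75 mm by 189 mm) begins 69 mm behind the grasp point.
Start: joints at [1.094, 0.468, -0.012, 1.603, 0.006, 1.071, -0.056], TCP at [0.273, -0.59, 0.215] pointing down, gripper open.
Joint ranges: [-2.53, 2.53], [-0.31, 2.02], [-1.57, 1.55], [0.28, 2.44], [-1.29, 4.43], [0.15, 1.84], [-2.92, 2.92]. Speed limits (rad/s): [2.57, 2.57, 3.14, 3.14, 3.14, 3.14, 3.14].

### API

Orientations are given as a 3x3 rotation matrix whose columns are the frame's x, y, z axes.
In Python, from station import env, effector, solver, viewer, workorder, search_frame, tip_of gives the robot as it stands. Calls block until the motion is done:
- env.reach(position, orientation): joint-space move of the TCP to a pose.
- env.movel(position, frame=None, rate=0.15): straight line of the TCP; frame=None keeps the orientation; rate is the mean speed in m/s.
- env.goto_joints(angles): joint-space move.
- effector.release() and effector.grasp(squeeze=None): open the fingers fully, or close them until they stop; squeeze is the grip in N (None keeps the last).
- env.pause(seconds).
- solver.inverse_kinematics(position, orientation): joint angles nearest the present ones, or None.
- env.sense(): the state.
- viewer.read_camera(name): name is "scene" or "top" or "wrist"; returns (picture, depth): 384x512x3 uint8, red, green, blue; 384x512 float32, m along the optical axis (not along the pixel's ray), 0 where there is no reading.
- viewer.camera_info(name): a dict with "intrinsics" (3x3 intrinsics, pixels), "eye" and "rotation" of the camera in the world; the wrist camera has in their place "T_tool_cam" (4x4, takes a point from camera to tool coordinates, whose origin is the TCP and whose axes are the tool frame's). Camera axes: x right, y up, looking along -z (the intrinsics and any distortion apply to the point x, -y, -z); pixel columns grow to the right and rows downward; lengths in m; the calibration is good to about 2 mm. The wrist camera is an equidistant fisheye: a pixel r from the principal point sees the ray r / f radians off the axis. A picture is of the moment at which its call begins: read the wrist's pose just before it. camera_info takes no time and is no camera call.
A pose or a line that the arm cannot do raises env.PlanningError and nothing moves.
- workorder.finish_job(): hands the job in, once; it reports no verdict.
Trained networks look in the newest picture that a camera, given by its name, has taken for a name from the list of things; names that differ only in an ending like _2 or _b are one class to them, and where a whole thing is asked for, a point or a joint stands for the part that bears it (a point fixed in the world has none). Each returns a list of dicts, best first, with "score" (0 to 1); they miss things now and then, are a little off and sometimes report something else, mostly with a low value. They report only what shows in the picture. A call takes as long as a camera call. They do not tell look-alikes from the thing itself.
- search_frame(camera, name): "at" ([x, y, z] in m, in world coordinates, good to about 4 mm: the middle of the surface that is visible of it).
- tip_of(camera, name): "at" ([x, y, z] in m, in world coordinates, good to about 4 mm: a listed point, or the origin of a listed thing).
The state is a dict: "t": time; "joint_positions": joint angles; "joint_velocities": joint speeds; "tau": joint torques, N m; "ee_pos": TCP position; "tcp_rot": TCP orientation; "wrist_force": force on the tool from outside, world axes, zero at the start; "moment": the same for the moment, N m; "gripper_width": finger opening in m.
Only numpy, scipy, OpenCV 4.12 (cv2) and the standard library are available. Lean on these libraries where they do the work, as an engineer would, in place of code of your own. Each camera call takes 0.05 s, during which the arm holds its last target. There are 200 camera calls.

## Working session

There is one attempt and no reset: what is moved stays moved. The work goes in short steps, each a Python script; the robot and the scene stay as the last script left them, time stands still between calls to the robot, and variables do not carry over. Pictures are saved under pics/ and viewed, about 8 in all and at most 12, crops included, and the job is handed in when it is done.

```bash
ls; mkdir -p pics; cat > h.py <<'E'
import numpy as np, cv2
from station import env, effector, solver, viewer, workorder, search_frame, tip_of
def cloud(name):
    s=env.sense(); rgb,d=viewer.read_camera(name); ci=viewer.camera_info(name)
    K=np.array(ci["intrinsics"]); v,u=np.mgrid[:d.shape[0],:d.shape[1]]
    a=(u-K[0,2])/K[0,0]; b=(v-K[1,2])/K[1,1]
    if name=="wrist":
        r=np.hypot(a,b); k=np.where(r>1e-9,np.tan(np.minimum(r,1.5))/np.maximum(r,1e-9),1); a=a*k;b=b*k
    P=np.stack([a*d,-b*d,-d],-1)
    if name=="wrist":
        T=np.array(ci["T_tool_cam"]); P=P@T[:3,:3].T+T[:3,3]
        P=P@np.array(s["tcp_rot"]).T+np.array(s["ee_pos"])
    else: P=P@np.array(ci["rotation"]).T+np.array(ci["eye"])
    P[d<=0]=np.nan
    return rgb,d,P
def save(n,rgb,s=1):
    cv2.imwrite("pics/"+n,cv2.resize(rgb,None,fx=s,fy=s,interpolation=cv2.INTER_CUBIC)[...,::-1])
E
python3 - <<'E'
from h import *
out={}
for c in ["top","scene"]:
    rgb,d,P=cloud(c); np.savez(c+".npz",rgb=rgb,d=d,P=P); save(c+".png",rgb,1.5)
    ci=viewer.camera_info(c); print(c,np.round(ci["eye"],3),np.round(ci["rotation"],3).tolist(),np.round(ci["intrinsics"],1).tolist(),{k:v for k,v in ci.items() if k not in("eye","rotation","intrinsics")})
    for n in ["pump","pin_seat","pin_tip","parts_mat","roller","ring_center","ring_gap","pliers","pliers_grip","tool_block"]:
        print(n,[(np.round(q["at"],3).tolist(),round(q["score"],2)) for q in tip_of(c,n)])
s=env.sense(); print(s["t"],np.round(s["tcp_rot"],2).tolist(),s["gripper_width"]); print(viewer.camera_info("wrist"))
E
```

```text
pics
top [ 0.325 -0.055  1.234] [[-0.007, 0.984, -0.178], [-1.0, -0.009, -0.008], [-0.009, 0.178, 0.984]] [[401.9, 0.0, 258.7], [0.0, 401.9, 197.1], [0.0, 0.0, 1.0]] {}
pump [([0.587, -0.237, -0.003], 0.8)]
pin_seat [([0.619, -0.195, 0.074], 0.85), ([0.468, 0.037, 0.005], 0.4), ([0.753, -0.306, -0.001], 0.21)]
pin_tip [([0.615, -0.193, 0.136], 0.76)]
parts_mat [([0.54, 0.052, -0.003], 0.65)]
roller [([0.611, 0.051, 0.001], 0.62), ([0.617, -0.194, 0.073], 0.54)]
ring_center [([0.467, 0.036, 0.006], 0.55), ([0.61, 0.046, 0.038], 0.42)]
ring_gap [([0.491, 0.039, 0.006], 0.63), ([0.616, -0.195, 0.118], 0.52)]
pliers [([0.245, 0.378, -0.001], 0.82), ([0.551, 0.272, 0.003], 0.63), ([0.554, 0.406, 0.002], 0.55)]
pliers_grip [([0.242, 0.38, 0.197], 0.88), ([0.546, 0.276, 0.14], 0.54), ([0.557, 0.391, 0.106], 0.37)]
tool_block [([0.548, 0.27, -0.001], 0.62)]
scene [ 1.008 -0.463  0.965] [[0.697, -0.559, 0.449], [0.717, 0.558, -0.418], [-0.017, 0.614, 0.789]] [[372.2, 0.0, 256.4], [0.0, 372.2, 195.2], [0.0, 0.0, 1.0]] {}
pump [([0.582, -0.232, -0.003], 0.75)]
pin_seat [([0.616, -0.193, 0.069],
[... 463 characters left out ...]
4, 0.144], 0.6), ([0.652, 0.353, 0.007], 0.47)]
tool_block [([0.55, 0.274, 0.003], 0.55)]
1.1 [[-0.91, 0.0, 0.42], [-0.42, -0.0, -0.91], [0.0, -1.0, 0.0]] 0.09224164511654134
{'intrinsics': array([[297.31863964,   0.        , 255.45968025],
       [  0.        , 297.31863964, 194.34316621],
       [  0.        ,   0.        ,   1.        ]]), 'T_tool_cam': array([[-5.23822260e-04, -9.57388789e-01, -2.88801719e-01,
        -8.19254422e-02],
       [ 3.02143273e-04,  2.88801594e-01, -9.57388922e-01,
        -1.70541091e-01],
       [ 9.99999817e-01, -5.88761126e-04,  1.37987878e-04,
         2.04420881e-04],
       [ 0.00000000e+00,  0.00000000e+00,  0.00000000e+00,
         1.00000000e+00]])}
```

View pics/top.png

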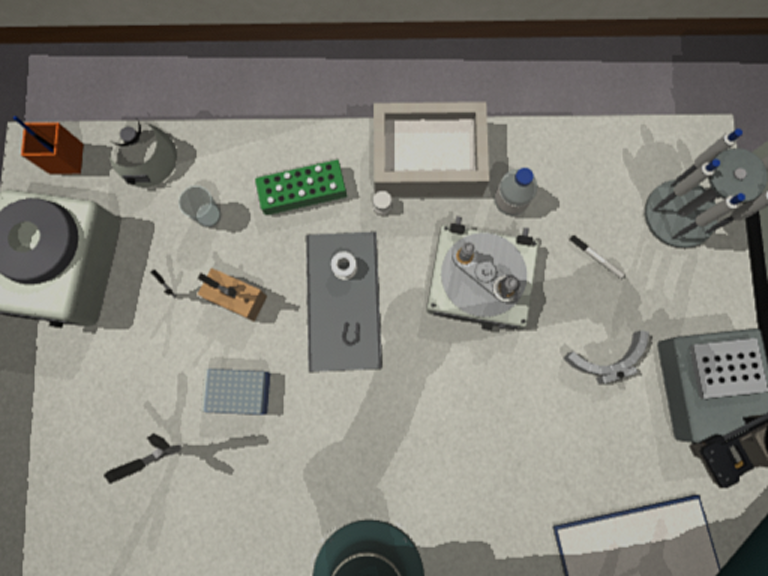

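View pics/scene.png

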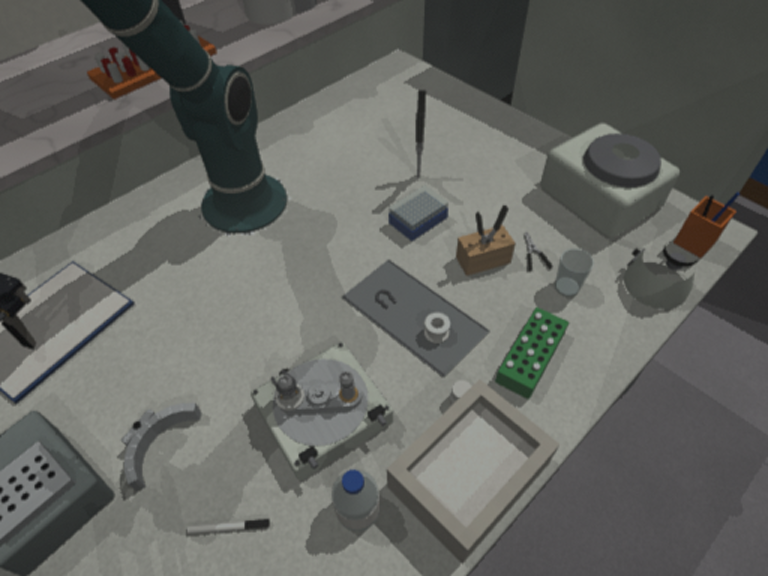

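The top view shows three pliers. A tall one stands at px (187,450) and a small one at (170,285). The one in the wooden block at (230,290) should be the middle-sized one. The bare pin with its brass washer is at (467,252), the spare roller at (343,265) and the ring at (351,333). In the scene view the block with its pliers is at (487,240) and the bare pin at (347,380).

Next I'll take wrist views, first over the pump and then over the mat.

```bash
cat >> h.py <<'E'
def R(t):
    c,s=np.cos(t),np.sin(t); return np.array([[s,0,c],[-c,0,s],[0,-1,0]])
def look(p,t,tag):
    env.reach(p,R(t)); rgb,d,P=cloud("wrist"); np.savez(tag+".npz",rgb=rgb,d=d,P=P); save(tag+".png",rgb); return rgb,d,P
def near(P,c,r,z0,z1):
    Q=P.reshape(-1,3); m=(np.hypot(Q[:,0]-c[0],Q[:,1]-c[1])<r)&(Q[:,2]>z0)&(Q[:,2]<z1); return Q[m]
def fitcirc(q):
    from scipy.optimize import least_squares
    s=least_squares(lambda x:np.hypot(q[:,0]-x[0],q[:,1]-x[1])-x[2],[*q[:,:2].mean(0),0.02],loss="soft_l1",f_scale=0.001); return s.x
E
python3 - <<'E'
from h import *
rgb,d,P=look([0.617,-0.194,0.27],-0.66,"w_pump")
s=env.sense(); print(s["t"],np.round(s["joint_positions"],2),np.round(s["ee_pos"],4))
for n in ["pin_tip","pin_seat","pump"]:
    print(n,[(np.round(q["at"],4).tolist(),round(q["score"],2)) for q in tip_of("wrist",n)])
for c in [(0.617,-0.194),(0.553,-0.276)]:
    q=near(P,c,0.03,0.10,0.15); zt=np.percentile(q[:,2],95); k=q[q[:,2]>zt-0.004]; print(c,len(q),zt,len(k),k.mean(0),np.ptp(k,axis=0))
rgb,d,P=look([0.54,0.045,0.24],0.1,"w_mat")
s=env.sense(); print(s["t"],np.round(s["joint_positions"],2),np.round(s["ee_pos"],4))
for n in ["roller","roller_top","ring_center","ring_gap","pliers_grip","parts_mat","tool_block"]:
    print(n,[(np.round(q["at"],4).tolist(),round(q["score"],2)) for q in tip_of("wrist",n)])
q=near(P,(0.61,0.05),0.04,0.034,0.05); print(len(q),q[:,2].min(),np.median(q,axis=0),q.mean(0),np.ptp(q,axis=0))
v=np.vstack([cv2.imread("pics/w_pump.png"),cv2.imread("pics/w_mat.png")]); v=cv2.resize(np.hstack([v[:384],v[384:]]),(800,300)); cv2.imwrite("pics/w1.png",v)
E
```

```text
3.0583 [ 0.45  0.44 -0.27  1.54  0.12  1.19 -0.5 ] [ 0.6164 -0.1959  0.2698]
pin_tip [([0.6162, -0.1934, 0.1411], 0.81)]
pin_seat [([0.6186, -0.197, 0.0739], 0.71)]
pump [([0.584, -0.2357, -0.0029], 0.8), ([0.7555, -0.3065, -0.0057], 0.55)]
(0.617, -0.194) 496 0.13844639850391044 155 [ 0.61744531 -0.19233737  0.1368889 ] [0.02175556 0.02119793 0.00558863]
(0.553, -0.276) 813 0.13670368778545058 172 [ 0.54958748 -0.27071954  0.13516732] [0.02276522 0.02234831 0.0080486 ]
4.25 [ 0.29  0.31 -0.52  1.81  0.18  1.06 -0.2 ] [0.5411 0.0428 0.2401]
roller [([0.6042, 0.05, 0.0024], 0.89), ([0.5385, 0.0497, 0.004], 0.72), ([0.6192, -0.1959, 0.0744], 0.42)]
roller_top [([0.6105, 0.0506, 0.0425], 0.78), ([0.616, -0.1951, 0.1157], 0.56)]
ring_center [([0.3566, 0.2618, 0.0022], 0.16)]
ring_gap [([0.4901, 0.0339, 0.0073], 0.58), ([0.3532, 0.2615, 0.002], 0.25)]
pliers_grip []
parts_mat [([0.5405, 0.0492, 0.0032], 0.79), ([0.3535, 0.2604, 0.0018], 0.23)]
tool_block [([0.7814, 0.1436, 0.0016], 0.59), ([0.5468, 0.2746, 0.0001], 0.55)]
901 0.03401739996391556 [0.60882395 0.04903409 0.04124819] [0.60880427 0.04940292 0.04111249] [0.04975488 0.05074792 0.0094872 ]
```

View pics/w1.png

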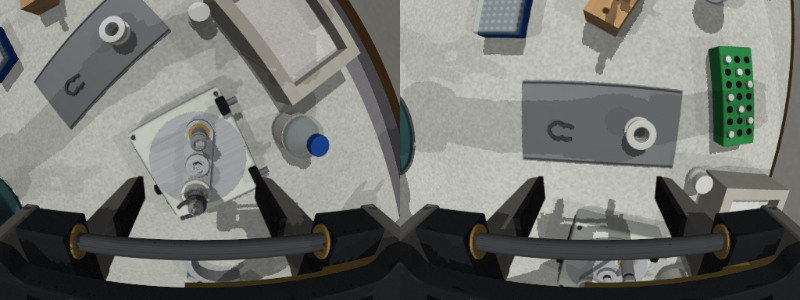

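The left wrist view (pump) shows the bare pin with its brass washer at (200,135) and the fitted roller's pin at (195,195). The right one (mat) shows the roller at (640,133) and the ring at (560,130), its gap facing right (+x). Next: grasp the roller.

```bash
python3 - <<'E'
from h import *
P=np.load("w_mat.npz")["P"]; rgb=np.load("w_mat.npz")["rgb"].astype(int)
q=near(P,(0.609,0.049),0.04,0.039,0.05); r=np.hypot(*(q[:,:2]-q[:,:2].mean(0)).T); print("roller",q.mean(0),r.min(),r.max())
o=q[r>0.021]; print(fitcirc(o))
# ring: dark pixels
m=(np.hypot(P[...,0]-0.47,P[...,1]-0.037)<0.04); g=rgb.sum(-1); print(np.percentile(g[m],[2,10,30,50,70]), np.percentile(P[...,2][m],[2,50,90,98]))
c=P[m&(g<np.percentile(g[m],50)*0.62)]; print(len(c),c.mean(0),np.ptp(c,axis=0)); print(fitcirc(c))
ys,xs=np.where(m); save("ringcrop.png",np.load("w_mat.npz")["rgb"][ys.min():ys.max(),xs.min():xs.max()],6); print(ys.min(),ys.max(),xs.min(),xs.max())
a=np.array([0.6088,0.0492]); t=0.1
env.reach([*a,0.10],R(t)); env.movel([*a,0.006]); env.pause(0.1)
s=env.sense(); print(s["t"],np.round(s["ee_pos"],4),np.round(s["wrist_force"],2))
print(effector.grasp(30)); s=env.sense(); print(s["gripper_width"],s["wrist_force"])
env.movel([*a,0.17]); s=env.sense(); print(s["t"],s["gripper_width"],np.round(s["wrist_force"],2))
E
```

```text
roller [0.60880191 0.04944917 0.04126056] 0.011962114981299569 0.02662760071345905
[0.60908085 0.04933107 0.0233324 ]
[ 30.  40.  63.  85. 131.] [0.00270507 0.34662772 0.37062456 0.37197412]
3808 [0.48712815 0.04902912 0.32501703] [0.03753042 0.04284219 0.13057959]
[0.47608869 0.03900005 0.01918508]
138 383 0 232
6.1417 [0.6099 0.0494 0.0075] [-0.39  0.07 -0.61]
False
0.050763303023055414 [0.2038939  0.60551894 0.5607072 ]
8.0917 0.05078943801950843 [ 0.67  0.53 -0.18]
```

```bash
cat >> h.py <<'E'
def fine(p,t,rate=0.15,n=2,tol=0.0004):
    """line to p with the steady-state error taken out"""
    p=np.array(p,float); cmd=p.copy()
    env.movel(cmd,R(t),rate=rate); 
    for _ in range(n):
        env.pause(0.1); e=p-np.array(env.sense()["ee_pos"])
        if np.linalg.norm(e)<tol: break
        cmd=cmd+e; env.movel(cmd,rate=0.05)
    return cmd
E
python3 - <<'E'
from h import *
P=np.load("w_pump.npz")["P"]; rgb=np.load("w_pump.npz")["rgb"]
for c in [(0.617,-0.194),(0.550,-0.2715)]:
    q=near(P,c,0.02,0.10,0.15)
    for lo in (0.1365,0.1375):
        k=q[q[:,2]>lo]; print(len(k),k.mean(0),np.ptp(k,axis=0),(k.min(0)+k.max(0))[:2]/2)
t=-0.7
env.reach([0.6165,-0.194,0.185],R(t)); cmd=fine([0.6165,-0.194,0.185],t)
s=env.sense(); print(s["t"],np.round(s["ee_pos"],4),cmd,np.round(s["wrist_force"],2),s["gripper_width"])
rgb,d,P=cloud("wrist"); np.savez("w_hold.npz",rgb=rgb,d=d,P=P)
q=near(P,s["ee_pos"],0.035,0.205,0.24); print(len(q), np.percentile(q[:,2],[5,50,95]),q.mean(0),np.ptp(q,axis=0))
K=viewer.camera_info("wrist")["intrinsics"]
save("hold.png",rgb[150:384,130:390],3)
print([(np.round(q["at"],4).tolist(),round(q["score"],2)) for q in tip_of("wrist","roller_top")])
E
```

```text
88 [ 0.61714107 -0.19256793  0.13797503] [0.01833022 0.0187374  0.00360556] [ 0.61623926 -0.19407843]
56 [ 0.61700949 -0.19290062  0.13854516] [0.01652633 0.01715887 0.00258539] [ 0.61612576 -0.19420264]
46 [ 0.55075483 -0.26905477  0.13795796] [0.01745648 0.01814345 0.00423514] [ 0.54904457 -0.2723473 ]
28 [ 0.55081225 -0.26915777  0.13857925] [0.01679722 0.01497624 0.00320772] [ 0.54871494 -0.2716001 ]
10.0083 [ 0.6166 -0.1938  0.185 ] [ 0.61652239 -0.19390625  0.18500025] [-0.53 -0.18 -0.92] 0.050905387859456606
7076 [0.20982239 0.22031817 0.23483653] [ 0.61830976 -0.19178792  0.22070107] [0.05867909 0.0551305  0.03490435]
[([0.6214, -0.1908, 0.2195], 0.94), ([0.745, -0.0273, 0.0002], 0.68)]
```

View pics/hold.png

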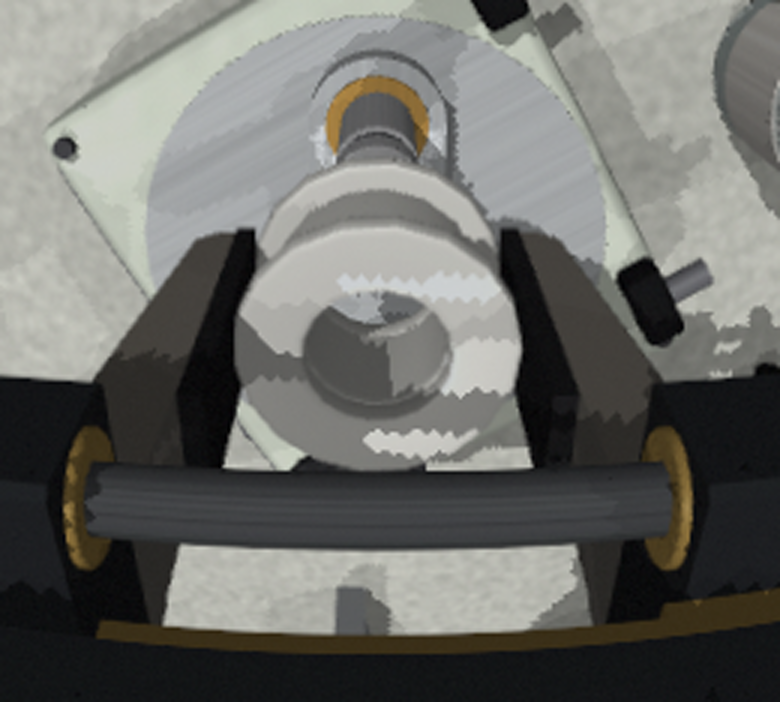

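The roller is held level in the pads. Its bore, at px (378,350), lines up with the pin behind it at (378,130). Next I'll refine both axes with fixed-radius cylinder fits.

```bash
python3 - <<'E'
from h import *
from scipy.optimize import least_squares
def cyl(q,r,c0):
    s=least_squares(lambda x:np.hypot(q[:,0]-x[0],q[:,1]-x[1])-r,c0,loss="soft_l1",f_scale=0.001); return s.x.round(4),len(q),np.abs(s.fun).mean().round(5)
c0=(0.6165,-0.1935)
for f in ("w_pump","w_hold"):
    P=np.load(f+".npz")["P"]
    for z0,z1,r in [(0.080,0.112,0.012),(0.123,0.130,0.012)]:
        q=near(P,c0,0.0145,z0,z1); 
        if len(q)>15: print(f,"pin",z0,cyl(q,r,c0),q.mean(0).round(4))
q=near(P,(0.617,-0.193),0.0275,0.2155,0.2225); r=np.hypot(q[:,0]-.617,q[:,1]+.193); print("roller top z",np.median(q[:,2]))
tt=-0.7; xt=np.array([np.sin(tt),-np.cos(tt)]); zt=np.array([np.cos(tt),np.sin(tt)])
a=near(P,(0.617,-0.193),0.03,0.2165,0.2225)
# keep annulus: split by tool axes extents
for nm,v in (("x",xt),("z",zt)):
    w=(a[:,:2]-np.array([0.6166,-0.1938]))@v; print(nm,np.percentile(w,[0,1,50,99,100]).round(4),w.mean().round(4))
w=a[:,:2]-np.array([0.6166,-0.1938]); 
b=near(P,(0.617,-0.193),0.03,0.2135,0.2195); o=(b[:,:2]-np.array([0.6166,-0.1938]))@xt; print("front flange side",cyl(b[(o<-0.015)],0.026,c0))
# bore edge
g=a[np.hypot(a[:,0]-.6185,a[:,1]+.192)<0.017]; print("bore",fitcirc(g),len(g))
E
```

```text
w_pump pin 0.08 (array([ 0.6161, -0.1942]), 100, np.float64(9e-05)) [ 0.6222 -0.1865  0.097 ]
w_pump pin 0.123 (array([ 0.6161, -0.1943]), 29, np.float64(0.0001)) [ 0.6218 -0.1866  0.1264]
w_hold pin 0.08 (array([ 0.6162, -0.1943]), 222, np.float64(0.0001)) [ 0.6224 -0.1866  0.0967]
w_hold pin 0.123 (array([ 0.6162, -0.1942]), 58, np.float64(0.00011)) [ 0.6224 -0.1862  0.1266]
roller top z 0.22028856739976704
x [-0.0259 -0.025  -0.0042  0.0231  0.0256] -0.0026
z [-0.0286 -0.0253 -0.      0.0256  0.0282] 0.0002
front flange side (array([ 0.616 , -0.1946]), 292, np.float64(0.00108))
bore [ 0.61793463 -0.19255442  0.01500954] 1362
```

```bash
python3 - <<'E'
from h import *
from scipy.optimize import least_squares
P=np.load("w_hold.npz")["P"]; ee=np.array([0.6166,-0.1938]); tt=-0.7; xt=np.array([np.sin(tt),-np.cos(tt)]); zt=np.array([np.cos(tt),np.sin(tt)])
Q=near(P,ee,0.035,0.17,0.23); X=(Q[:,:2]-ee)@xt; Z=(Q[:,:2]-ee)@zt; h=Q[:,2]
m=(np.abs(Z)<0.003)&(X<0.03); i=np.argsort(h[m])
idx=np.argsort(-h[m]); 
for k in idx[::max(1,len(idx)//30)]: print((X[m][k]*1e3).round(1),(h[m][k]*1e3).round(1),end=" | ")
print()
# fit top plane
k=(np.abs(h-0.2195)<0.004)&(np.hypot(X,Z)<0.024)&(X<0.02); A=np.c_[X[k],Z[k],np.ones(k.sum())]; w=np.ones(k.sum(),bool)
for _ in range(8):
    c=np.linalg.lstsq(A[w],h[k][w],rcond=None)[0]; e=np.abs(A@c-h[k]); w=e<max(0.0003,np.median(e[w])*3)
print("plane",c,w.sum(),k.sum())
def cyl(s,r):
    f=least_squares(lambda x:np.hypot(X[s]-x[0],Z[s]-x[1])-r,[0,0],loss="soft_l1",f_scale=0.0003); return f.x.round(4),s.sum(),np.abs(f.fun).mean().round(5)
pl=c[0]*X+c[1]*Z+c[2]
s=(X<-0.012)&(h<pl-0.0008)&(h>pl-0.0055)&(np.abs(Z)<0.02); print("top flange",cyl(s,0.026))
s=(X<-0.012)&(h<pl-0.0325)&(h>pl-0.037)&(np.abs(Z)<0.02); print("bot flange",cyl(s,0.026))
E
```

```text
-18.5 222.0 | -20.3 221.2 | 20.8 221.0 | -20.7 220.8 | -15.6 220.7 | 17.6 220.6 | -20.5 220.4 | 15.6 220.4 | -16.5 220.2 | -13.6 220.1 | -23.0 220.0 | -18.0 219.8 | 25.5 219.7 | -16.6 219.4 | 14.0 218.7 | 12.7 217.6 | 12.3 215.2 | 12.5 212.9 | 12.3 210.1 | 13.3 206.3 | 13.0 203.4 | -19.8 201.3 | -20.2 199.4 | -20.0 197.4 | 12.3 195.0 | -20.6 192.3 | -25.2 189.4 | -24.9 188.5 | -24.1 188.0 | -24.4 187.2 | -25.1 185.4 | 
plane [ 0.00026333 -0.00180008  0.22039319] 3449 3888
top flange (array([0.001, 0.   ]), np.int64(347), np.float64(0.0018))
bot flange (array([0.0012, 0.0003]), np.int64(262), np.float64(0.00118))
```

```bash
python3 - <<'E'
from h import *
p=[0.6165,-0.1939]; t=-0.7
fine([*p,0.140],t,n=1); s=env.sense(); print(s["t"],np.round(s["ee_pos"],4),np.round(s["wrist_force"],2))
f0=np.array(s["wrist_force"])
cmd=fine([*p,0.0825],t,rate=0.08,n=1); s=env.sense(); print(s["t"],np.round(s["ee_pos"],4),np.round(s["wrist_force"]-f0,2))
for k in range(8):
    cmd[2]-=0.001; env.movel(cmd,rate=0.03); s=env.sense(); f=np.array(s["wrist_force"])-f0
    print(np.round(s["ee_pos"],4),np.round(f,2))
    if f[2]>3: break
effector.release(); env.pause(0.2); s=env.sense(); print(s["t"],np.round(s["ee_pos"],4),np.round(s["wrist_force"],2))
env.movel([*p,0.22],R(t),rate=0.25)
rgb,d,P=cloud("wrist"); np.savez("w_seat.npz",rgb=rgb,d=d,P=P)
q=near(P,(0.6162,-0.1942),0.025,0.095,0.125); r=np.hypot(q[:,0]-.6162,q[:,1]+.1942); q=q[r>0.015]; print("rollertop",np.percentile(q[:,2],[5,25,50,75,95]))
print(env.sense()["t"])
E
```

```text
10.9083 [ 0.6159 -0.1939  0.1395] [ 0.24 -0.29 -1.15]
12.1167 [ 0.616  -0.1939  0.0821] [-0.34  0.43  0.48]
[ 0.6159 -0.1938  0.0807] [-0.56  0.8   0.52]
[ 0.6159 -0.1938  0.0797] [-0.08  0.42 -0.49]
[ 0.6159 -0.1938  0.0787] [-0.69 -0.07 -0.09]
[ 0.6159 -0.1938  0.0777] [-1.05 -0.16  0.88]
[ 0.6162 -0.1939  0.077 ] [0.06 0.86 1.68]
[ 0.6162 -0.1939  0.0769] [-1.97  0.52  7.14]
14.5583 [ 0.616  -0.1938  0.0758] [-1.52 -0.1  -0.2 ]
rollertop [0.11131419 0.11203253 0.11250529 0.11295523 0.11355228]
15.3333
```

The roller is seated: its top measures 112.5 mm against a nominal 112. Next I'll look at the ring, then the block.

```bash
python3 - <<'E'
from h import *
rgb,d,P=look([0.50,0.037,0.15],1.57,"w_ring"); s=env.sense(); print(s["t"],np.round(s["joint_positions"],2))
for n in ["ring_center","ring_gap"]: print(n,[(np.round(q["at"],4).tolist(),round(q["score"],2)) for q in tip_of("wrist",n)])
m=(np.hypot(P[...,0]-0.475,P[...,1]-0.037)<0.045)&(P[...,2]<0.03); ys,xs=np.where(m); print(ys.min(),ys.max(),xs.min(),xs.max(),len(ys))
c1=cv2.resize(rgb[ys.min():ys.max(),xs.min():xs.max()],(400,400),interpolation=cv2.INTER_CUBIC)
q=P[m]; print(np.percentile(q[:,2],[5,25,50,75,95,99]))
rgb,d,P=look([0.548,0.272,0.24],1.16,"w_block"); s=env.sense(); print(s["t"],np.round(s["joint_positions"],2),np.round(s["ee_pos"],4))
for n in ["pliers_grip","pliers","tool_block"]: print(n,[(np.round(q["at"],4).tolist(),round(q["score"],2)) for q in tip_of("wrist",n)])
m=(np.hypot(P[...,0]-0.548,P[...,1]-0.272)<0.07)&(P[...,2]<0.2)&(P[...,2]>0.03); ys,xs=np.where(m); print(ys.min(),ys.max(),xs.min(),xs.max(),len(ys))
c2=cv2.resize(rgb[ys.min():ys.max(),xs.min():xs.max()],(400,400),interpolation=cv2.INTER_CUBIC)
save("rb.png",np.hstack([c1,c2]))
E
```

```text
16.8333 [ 0.52  0.44 -0.81  1.98  0.4   0.89  1.07]
ring_center [([0.4672, 0.0328, 0.0067], 0.87), ([0.5843, -0.236, 0.0016], 0.28)]
ring_gap [([0.4896, 0.0289, 0.0053], 0.62)]
119 200 215 297 5292
[0.00226983 0.00302203 0.00355072 0.00417234 0.00828649 0.00925244]
17.9833 [ 0.02  0.49 -0.73  1.64  0.36  1.15  0.36] [0.5483 0.2697 0.2391]
pliers_grip [([0.6479, 0.3476, 0.0033], 0.7), ([0.5509, 0.2677, 0.1408], 0.58)]
pliers [([0.547, 0.2746, 0.0037], 0.68), ([0.5693, 0.4135, 0.005], 0.63)]
tool_block [([0.548, 0.278, 0.0003], 0.61)]
146 209 212 305 5078
```

View pics/rb.png

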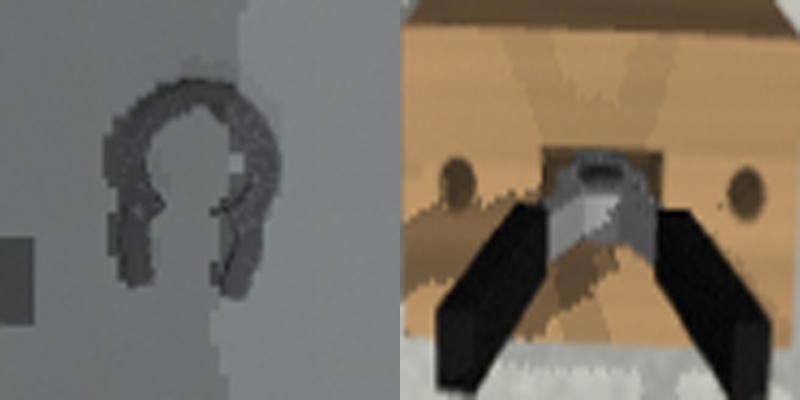

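The ring crop shows a C with its ears at (135,270) and (240,280) and its gap nearly along +x. The block crop shows the pliers standing in the block's slot with black handles at (490,290) and (710,290). Its heights (grip at about 0.14 m) match the middle size; the others have grips at about 0.20 m and 0.106 m, and neither stands in the block.

```bash
cat > an.py <<'E'
from h import *
from scipy.optimize import least_squares, minimize
def ringfit(P,rng=(0.0058,0.0115),c0=(0.468,0.034),dz=0):
    q=near(P,(c0[0]+0.006,c0[1]),0.034,*rng)[:,:2]; x=np.array([*c0,0.0])
    def res(x):
        d=q-x[:2]; c,s=np.cos(x[2]),np.sin(x[2]); u=d[:,0]*c+d[:,1]*s; v=np.abs(-d[:,0]*s+d[:,1]*c)
        r=np.hypot(u,v); ring=np.maximum(np.abs(r-0.0145)-0.0028,0)
        ear=np.hypot(np.maximum(np.abs(u-0.0218)-0.005,0),np.maximum(np.abs(v-0.0105)-0.0025,0))
        return np.r_[np.minimum(ring,ear), 1e-6]
    s=least_squares(res,x,loss="soft_l1",f_scale=0.0005,x_scale=[.001,.001,.05]); return s.x,len(q),s.fun.mean(),q
if __name__=="__main__":
    P=np.load("w_ring.npz")["P"]
    for lo in (0.0052,0.0058,0.0065):
        x,n,e,q=ringfit(P,(lo,0.0115)); print("ring",x.round(4),n,e, "gap",x[:2]+0.0218*np.array([np.cos(x[2]),np.sin(x[2])]))
    P=np.load("w_block.npz")["P"]
    q=near(P,(0.548,0.272),0.075,0.0645,0.0675); rc=cv2.minAreaRect((q[:,:2]*1000).astype(np.float32)); print("block",len(q),rc)
    ax=np.array([np.cos(1.16),np.sin(1.16)])
    for z0,z1 in [(0.10,0.12),(0.12,0.135),(0.135,0.146),(0.146,0.165)]:
        q=near(P,(0.548,0.272),0.06,z0,z1)
        if len(q)<6: continue
        w=(q[:,:2]-[0.548,0.272])@ax; a,b=q[w>0],q[w<=0]; print(z0,len(a),len(b),a.mean(0).round(4),b.mean(0).round(4),"mid",((a.mean(0)+b.mean(0))/2).round(4),"outs",w.min().round(4),w.max().round(4), "ang",np.arctan2(*(a.mean(0)-b.mean(0))[[1,0]]).round(3))
E
python3 an.py
```

```text
ring [ 0.4658  0.0364 -0.1203] 577 0.0004478881919097434 gap [0.48744279 0.03376576]
ring [ 0.4658  0.0364 -0.1153] 557 0.00020234246384199348 gap [0.48742943 0.03387865]
ring [ 0.4658  0.0364 -0.1154] 551 0.00020334545721544702 gap [0.4874512  0.03387564]
block 3069 ((547.9863891601562, 273.7322998046875), (111.07754516601562, 61.32489013671875), 64.98699951171875)
0.1 106 103 [0.5558 0.2901 0.1104] [0.5401 0.2571 0.11  ] mid [0.548  0.2736 0.1102] outs -0.0246 0.0293 ang 1.125
0.12 98 90 [0.5575 0.294  0.128 ] [0.5389 0.2534 0.1276] mid [0.5482 0.2737 0.1278] outs -0.0285 0.0317 ang 1.141
0.135 74 73 [0.5595 0.296  0.1407] [0.5377 0.2505 0.1405] mid [0.5486 0.2733 0.1406] outs -0.031 0.0336 ang 1.124
0.146 202 199 [0.5629 0.2995 0.1538] [0.5379 0.2455 0.1539] mid [0.5504 0.2725 0.1538] outs -0.0343 0.0371 ang 1.136
```

```bash
python3 - <<'E'
from h import *
p=[0.548,0.2737]; t=1.134
env.movel([*p,0.20],R(t),rate=0.2)
cmd=fine([*p,0.121],t,n=2); s=env.sense(); print(s["t"],np.round(s["ee_pos"],4),np.round(s["wrist_force"],2))
for f in (4.5,5.5):
    r=effector.grasp(f); env.pause(0.1); s=env.sense(); w=s["gripper_width"]; print(f,r,w,"v",(0.064-w)/0.144,np.round(s["wrist_force"],2))
    if (0.064-w)/0.144>0.01: break
cmd[2]+=0.10; env.movel(cmd,rate=0.12); env.pause(0.1)
s=env.sense(); print(s["t"],np.round(s["ee_pos"],4),s["gripper_width"],np.round(s["wrist_force"],2))
rgb,d,P=cloud("wrist"); np.savez("w_pl.npz",rgb=rgb,d=d,P=P,ee=s["ee_pos"]); save("pl.png",rgb[130:384,120:400],2.5)
E
```

```text
19.8583 [0.548  0.2739 0.1209] [ 0.2   0.11 -0.48]
4.5 False 0.0680043396153832 v -0.02780791399571666 [-0.08  0.69  2.07]
5.5 False 0.06577574239880342 v -0.012331544436134845 [-0.52  0.4   5.32]
21.975 [0.5474 0.2734 0.2197] 0.03455084810509375 [ 0.96  0.4  -0.94]
```

View pics/pl.png

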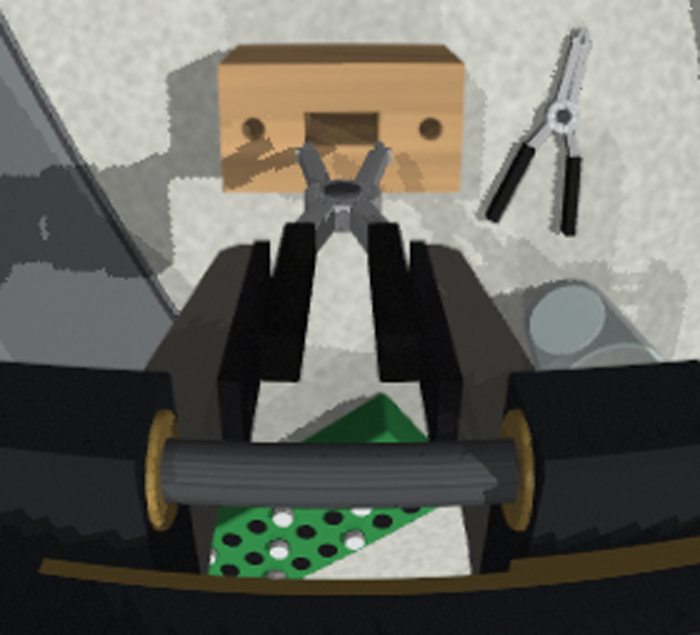

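The pliers are in hand and upright, with the tips at (305,155) and (382,155), symmetric about the grasp. They are already squeezed to about 0.2 rad at 5.5 N, so I need a softer grip to enter the gap.

```bash
python3 - <<'E'
from h import *
z=np.load("w_pl.npz"); P=z["P"]; ee=z["ee"]; t=1.134
def tool(P,ee,t): return (P-ee)@R(t)
Q=tool(P.reshape(-1,3),ee,t)
m=(np.abs(Q[:,2])<0.04)&(np.abs(Q[:,0])<0.03)&(Q[:,1]>0.005)&(Q[:,1]<0.13); q=Q[m]
for a in np.arange(0.005,0.13,0.01):
    k=q[(q[:,1]>=a)&(q[:,1]<a+0.01)]
    if len(k): 
        L,Rr=k[k[:,2]<0],k[k[:,2]>0]; print(a.round(3),len(k),"z",k[:,2].min().round(4),k[:,2].max().round(4),"x L",np.percentile(L[:,0],[5,50]).round(4) if len(L) else 0,"R",np.percentile(Rr[:,0],[5,50]).round(4) if len(Rr) else 0)
print("max y",np.sort(q[:,1])[-8:].round(4))
for f in (None,5,4.5,4.2,4.0):
    r=None if f is None else effector.grasp(f)
    env.pause(0.15); s=env.sense(); print(f,r,s["t"],s["gripper_width"],np.round(s["wrist_force"],2))
    if s["gripper_width"]>0.061: break
E
```

```text
0.005 202 z -0.0164 0.0171 x L [-0.0038 -0.0033] R [-0.0037 -0.0032]
0.015 181 z -0.0161 0.0172 x L [-0.0039 -0.0036] R [-0.0041 -0.0036]
0.025 145 z -0.0153 0.016 x L [-0.0041 -0.001 ] R [-0.004  -0.0021]
0.035 197 z -0.0123 0.0132 x L [-0.0025 -0.0019] R [-0.0027 -0.0018]
0.045 213 z -0.0109 0.0124 x L [-0.0037 -0.0024] R [-0.004  -0.0024]
0.055 105 z -0.0112 0.0134 x L [-0.0044 -0.0029] R [-0.0045 -0.003 ]
0.065 51 z -0.01 0.0125 x L [-0.0032 -0.0027] R [-0.0031 -0.0027]
0.075 72 z -0.0123 0.0138 x L [-0.0019 -0.0016] R [-0.0022 -0.0017]
0.085 73 z -0.0136 0.0163 x L [-0.0023 -0.0018] R [-0.0023 -0.0019]
0.095 60 z -0.0151 0.0178 x L [-0.0026 -0.0021] R [-0.0027 -0.0023]
0.105 60 z -0.0173 0.0201 x L [-0.0028 -0.0022] R [-0.0029 -0.0022]
0.115 7 z -0.0137 0.0174 x L [-0.0028 -0.0025] R [-0.003  -0.0027]
max y [0.1146 0.1162 0.1171 0.1175 0.1179 0.1184 0.1185 0.1185]
None None 22.175 0.034809702026781866 [ 0.09 -0.15 -2.29]
5 False 22.7417 0.041360665356404536 [ 0.09 -0.76 -2.06]
4.5 False 23.325 0.04966339126820621 [ 0.23 -0.31 -1.82]
4.2 False 23.9 0.054674263843246515 [ 0.33 -0.71 -0.5 ]
4.0 False 24.4583 0.058087142372149715 [-0.49  0.91 -0.88]
```

```bash
python3 - <<'E'
from h import *
from an import ringfit
effector.grasp(3.7); t=1.456; g=[0.4874,0.0339]
env.reach([*g,0.17],R(t)); cmd=fine([*g,0.150],t,n=2); s=env.sense(); print(s["t"],np.round(s["ee_pos"],4),s["gripper_width"],np.round(s["wrist_force"],2),cmd)
rgb,d,P=cloud("wrist"); ee=np.array(s["ee_pos"]); np.savez("w_ap.npz",rgb=rgb,d=d,P=P,ee=ee)
Q=(P.reshape(-1,3)-ee)@np.array(s["tcp_rot"]); q=Q[(np.abs(Q[:,2])<0.03)&(np.abs(Q[:,0])<0.015)&(Q[:,1]>0.085)&(Q[:,1]<0.130)]
print("tip max y",np.sort(q[:,1])[-12:].round(4))
for a in (0.085,0.095,0.105,0.112):
    k=q[(q[:,1]>=a)&(q[:,1]<a+0.01)]; print(a,len(k),"z",k[:,2].min().round(4),k[:,2].max().round(4),"x",np.percentile(k[:,0],[5,50,95]).round(4))
for lo in (0.0055,0.0062):
    x,n,e,_=ringfit(P,(lo,0.0115)); print("ring",x.round(4),n,e)
m=(np.hypot(P[...,0]-0.478,P[...,1]-0.035)<0.04)&(P[...,2]<0.06); ys,xs=np.where(m)
save("ap.png",cv2.resize(rgb[ys.min():ys.max(),xs.min():xs.max()],(600,int(600*(ys.max()-ys.min())/(xs.max()-xs.min()))),interpolation=cv2.INTER_CUBIC))
E
```

```text
26.85 [0.4873 0.0341 0.1498] 0.06295990356152578 [ 0.36 -0.55 -1.37] [0.48726534 0.03396551 0.14974027]
tip max y [0.1137 0.1142 0.1144 0.1163 0.1163 0.1166 0.1168 0.1168 0.1171 0.1175
 0.1177 0.1182]
0.085 52 z -0.0079 0.0098 x [0.0011 0.0014 0.0019]
0.095 46 z -0.0081 0.0101 x [0.001  0.0015 0.0018]
0.105 51 z -0.0093 0.0113 x [0.0013 0.0016 0.0059]
0.112 18 z -0.0055 0.0075 x [0.0012 0.0015 0.0027]
ring [ 0.4655  0.0366 -0.1208] 557 0.00028276968841046035
ring [ 0.4655  0.0364 -0.1137] 546 0.00018318348271730784
```

View pics/ap.png

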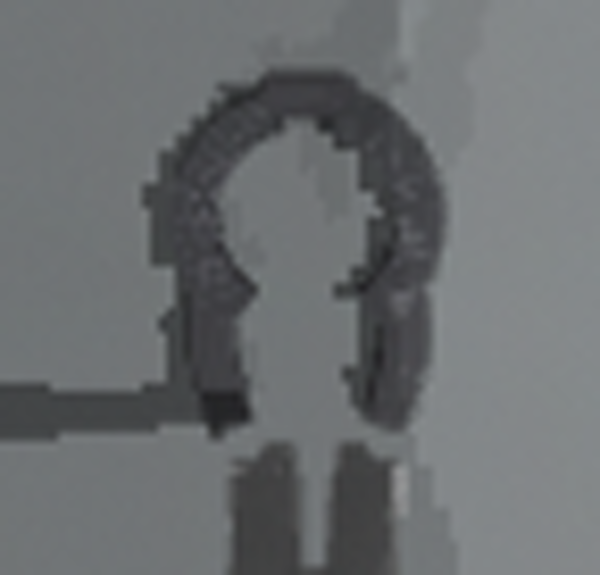

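The tips, at (265,500) and (360,500), are swung about 4.5 mm forward in the hand, relative to the gap between the ears at (225,380) and (390,370). I'll correct for that and descend.

```bash
cat >> h.py <<'E'
def tips(y0=0.106,pr=True):
    s=env.sense(); rgb,d,P=cloud("wrist"); ee=np.array(s["ee_pos"]); Rt=np.array(s["tcp_rot"])
    Q=(P.reshape(-1,3)-ee)@Rt; q=Q[(np.abs(Q[:,2])<0.03)&(np.abs(Q[:,0])<0.012)&(Q[:,1]>0.085)&(Q[:,1]<0.105)]
    c=np.array([np.median(q[:,0])+0.003,(q[:,2].min()+q[:,2].max())/2]); w=ee+Rt@[c[0],0.118,c[1]]
    if pr: print("t",round(s["t"],2),"ee",ee.round(4),"w",round(s["gripper_width"],4),"tip xz",c.round(4),"half",(np.ptp(q[:,2])/2).round(4),"tip world",w.round(4),"F",np.round(s["wrist_force"],2))
    return c,w,rgb,P
def F(n=6):
    return np.mean([ (env.pause(0.02),env.sense()["wrist_force"])[1] for _ in range(n)],axis=0)
E
python3 - <<'E'
from h import *
t=1.456; g=np.array([0.4872,0.0339])
cmd=fine([0.4826,0.0334,0.132],t,n=2)
c,w,rgb,P=tips(); cmd[:2]+=g-w[:2]; cmd[2]-=0.0085
env.movel(cmd,rate=0.06); c,w,rgb,P=tips()
f0=F(); print("f0",f0.round(2))
for k in range(6):
    cmd[2]-=0.0007; env.movel(cmd,rate=0.03); f=F(4)-f0; s=env.sense(); print(np.round(s["ee_pos"],4),f.round(2),s["gripper_width"])
    if f[2]>0.9: break
c,w,rgb,P=tips(); np.savez("w_in.npz",rgb=rgb,P=P); np.save("cmd.npy",cmd)
m=(np.hypot(P[...,0]-0.478,P[...,1]-0.035)<0.04)&(P[...,2]<0.05); ys,xs=np.where(m)
save("in.png",cv2.resize(rgb[ys.min():ys.max(),xs.min():xs.max()],(600,int(600*(ys.max()-ys.min())/(xs.max()-xs.min()))),interpolation=cv2.INTER_CUBIC))
E
```

```text
t 27.62 ee [0.4824 0.0332 0.1319] w 0.0629 tip xz [0.0018 0.001 ] half 0.0091 tip world [0.4844 0.034  0.0139] F [-0.36  0.08 -1.03]
t 27.98 ee [0.4848 0.0332 0.1226] w 0.0628 tip xz [-0.0007  0.001 ] half 0.0091 tip world [0.4841 0.0342 0.0046] F [-0.   -0.44 -0.77]
f0 [ 0.02  0.05 -1.03]
[0.4851 0.0331 0.1225] [-0.34 -0.07  0.05] 0.06275037172295056
[0.4851 0.0331 0.1218] [ 0.09  0.   -0.12] 0.06276640350727261
[0.4853 0.0332 0.1213] [ 0.37 -0.22  1.68] 0.06328513241917667
t 29.07 ee [0.4853 0.0332 0.1213] w 0.0633 tip xz [0.0017 0.0008] half 0.009 tip world [0.4872 0.0338 0.0033] F [0.14 0.18 0.32]
```

View pics/in.png

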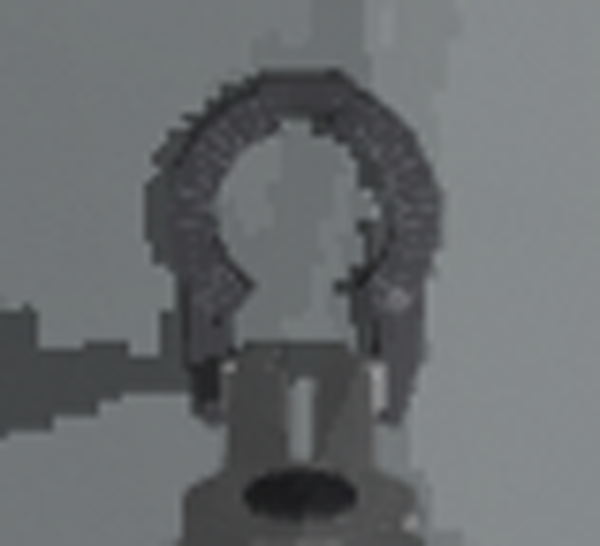

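The tips sit between the ears at (205,370) and (395,370), resting on the mat. Now I'll squeeze in steps.

```bash
python3 - <<'E'
from h import *
cmd=np.load("cmd.npy"); f0=np.array([0,0,-1.03])
for f in (4.2,6,9,12,13.5):
    effector.grasp(f); env.pause(0.1); s=env.sense(); w=s["gripper_width"]; print(f,round(s["t"],2),round(w,4),"v",round((.0684-w)/.164,3),np.round(s["ee_pos"],4),(F(4)-f0).round(2))
    if f==6:
        for k in range(3):
            cmd[2]-=0.0006; env.movel(cmd,rate=0.03); ff=F(4)-f0; print("down",ff.round(2),env.sense()["gripper_width"])
            if ff[2]>1: break
    if w<0.034: break
np.save("cmd.npy",cmd)
c,w,rgb,P=tips(); np.savez("w_sq.npz",rgb=rgb,P=P)
E
```

```text
4.2 29.44 0.0632 v 0.032 [0.4852 0.0332 0.1212] [ 0.08 -0.51  3.32]
6 29.93 0.0588 v 0.059 [0.4859 0.0338 0.1217] [0.25 0.83 6.15]
down [0.45 0.32 7.92] 0.05835881183253944
9 30.73 0.0426 v 0.157 [0.4871 0.0339 0.1221] [ 0.4   0.48 12.59]
12 31.12 0.0393 v 0.178 [0.4873 0.0347 0.1222] [ 0.21  1.64 12.12]
13.5 31.51 0.0374 v 0.189 [0.4875 0.0352 0.1223] [ 0.45  2.93 12.61]
t 31.57 ee [0.4875 0.0351 0.1223] w 0.0372 tip xz [-0.0003  0.0067] half 0.0158 tip world [0.4886 0.0421 0.0043] F [ 1.37  3.29 11.77]
```

```bash
python3 - <<'E'
from h import *
cmd=np.load("cmd.npy"); f0=np.array([0,0,-1.03])
for k in range(5):
    cmd[2]+=0.0006; env.movel(cmd,rate=0.05); ff=F(4)-f0; s=env.sense(); print("up",ff.round(2),round(s["gripper_width"],4),np.round(s["ee_pos"],4))
    if ff[2]<2.5: break
np.save("cmd.npy",cmd)
c,w,rgb,P=tips(); np.savez("w_sq.npz",rgb=rgb,P=P)
q=near(P,(0.478,0.035),0.05,0.0045,0.014); print(len(q),np.percentile(q,[2,50,98],axis=0).round(4).tolist())
m=(np.hypot(P[...,0]-0.48,P[...,1]-0.037)<0.05)&(P[...,2]<0.08); ys,xs=np.where(m)
save("sq.png",cv2.resize(rgb[ys.min():ys.max()+60,xs.min():xs.max()],(600,int(600*(ys.max()+60-ys.min())/(xs.max()-xs.min()))),interpolation=cv2.INTER_CUBIC)[:600])
E
```

```text
up [0.44 3.32 9.98] 0.0367 [0.487  0.0351 0.1225]
up [0.38 2.15 8.11] 0.0361 [0.4864 0.0345 0.1226]
up [0.77 1.95 6.72] 0.0353 [0.4857 0.0336 0.1226]
up [0.33 1.06 3.83] 0.0345 [0.485  0.0331 0.1228]
up [0.22 0.51 1.76] 0.0318 [0.4847 0.0329 0.1232]
t 33.21 ee [0.4847 0.0329 0.1232] w 0.0318 tip xz [0.001  0.0014] half 0.0173 tip world [0.4857 0.0341 0.0052] F [-0.37  0.63  0.68]
977 [[0.4357, -0.0032, 0.0045], [0.4673, 0.0375, 0.0089], [0.5102, 0.0746, 0.0112]]
```

View pics/sq.png

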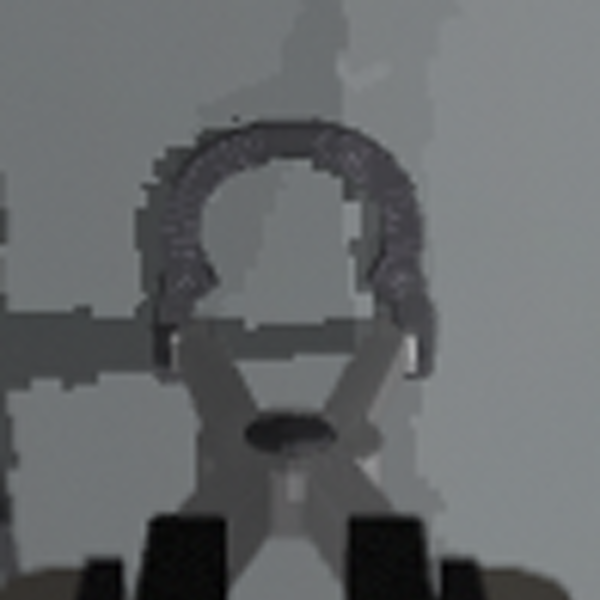

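The ring is spread symmetrically on the tips, with the ears at (170,340) and (415,350). Now I'll lift it and fit its pose in the hand.

```bash
cat >> an.py <<'E'
def heldfit(P,ee,Rt,tipx,spread=0.25,dbg=False):
    """pose of the spread ring in tool coords: returns centre (x,z_tool), yaw, top height below TCP"""
    Q=(P.reshape(-1,3)-ee)@Rt
    q=Q[(Q[:,0]>-0.052)&(Q[:,0]<tipx-0.006)&(np.abs(Q[:,2])<0.035)&(Q[:,1]>0.095)&(Q[:,1]<0.122)]
    # top plane y=a*x+b*z+c  (upper face = most frequent)
    w=np.ones(len(q),bool); A=np.c_[q[:,0],q[:,2],np.ones(len(q))]
    for _ in range(10):
        c=np.linalg.lstsq(A[w],q[w,1],rcond=None)[0]; e=A@c-q[:,1]; w=(np.abs(e)<max(0.0008,2*np.median(np.abs(e[w]))))
    p=q[w][:,[0,2]]
    def res(x,sp=spread):
        d=p-x[:2]; cc,s=np.cos(x[2]),np.sin(x[2]); u=d[:,0]*cc+d[:,1]*s; v=np.abs(-d[:,0]*s+d[:,1]*cc)
        h=0.0146; C,S=np.cos(sp),np.sin(sp); u,v=(u+h)*C+v*S-h,-(u+h)*S+v*C
        r=np.hypot(u,v); ring=np.maximum(np.abs(r-0.0145)-0.0028,0)
        ear=np.hypot(np.maximum(np.abs(u-0.0218)-0.005,0),np.maximum(np.abs(v-0.0105)-0.0025,0))
        return np.r_[np.minimum(ring,ear),1e-6]
    s=least_squares(res,[tipx-0.019,0.001,0],loss="soft_l1",f_scale=0.0005,x_scale=[.001,.001,.05])
    return s.x,c,len(p),len(q),s.fun.mean()
E
python3 - <<'E'
from h import *
from an import heldfit
cmd=np.load("cmd.npy"); cmd[2]+=0.012; env.movel(cmd,rate=0.04); s=env.sense(); print(round(s["gripper_width"],4))
cmd[2]=0.30; env.movel(cmd,rate=0.15); env.pause(0.2)
c,w,rgb,P=tips(); s=env.sense(); ee=np.array(s["ee_pos"]); np.savez("w_lift.npz",rgb=rgb,P=P,ee=ee,R=s["tcp_rot"]); np.save("cmd.npy",cmd)
for sp in (0.22,0.25,0.28): print(sp,heldfit(P,ee,np.array(s["tcp_rot"]),c[0],sp))
save("lift.png",rgb[90:300,150:370],2.7)
E
```

```text
0.0312
t 35.16 ee [0.4848 0.0331 0.2994] w 0.0314 tip xz [0.0009 0.0005] half 0.0174 tip world [0.4856 0.0336 0.1814] F [-0.18 -0.19 -1.3 ]
0.22 (array([-0.01774231,  0.00063236, -0.18738109]), array([0.03023847, 0.00374292, 0.11473651]), 377, 545, np.float64(0.00012759903659247663))
0.25 (array([-0.01758662,  0.00055409, -0.13267074]), array([0.03023847, 0.00374292, 0.11473651]), 377, 545, np.float64(0.00010728835895223872))
0.28 (array([-0.01742801,  0.00015954, -0.03107988]), array([0.03023847, 0.00374292, 0.11473651]), 377, 545, np.float64(9.939067157502345e-05))
```

View pics/lift.png

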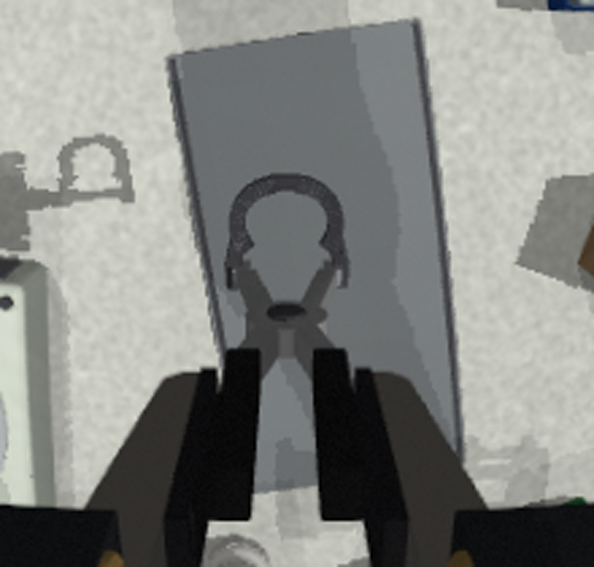

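The ring hangs level from the tips: circle centre at px (290,225), tilt about 0.03 rad. Now I'll carry it above the pin, re-measure both and go down.

```bash
python3 - <<'E'
from h import *
from an import heldfit
from scipy.optimize import least_squares
t=1.456; cmd=fine([0.6336,-0.1966,0.285],t,rate=0.15,n=2); env.pause(0.2)
s=env.sense(); Rt=np.array(s["tcp_rot"]); ee=np.array(s["ee_pos"]); c,w,rgb,P=tips()
for sp in (0.25,0.28):
    x,pl,n,nq,e=heldfit(P,ee,Rt,c[0],sp); top=pl[0]*x[0]+pl[1]*x[1]+pl[2]
    rc=ee+Rt@[x[0],top+0.0025,x[1]]; print(sp,x.round(4),pl.round(4),n,nq,e.round(5),"ring_center",rc.round(4))
for z0,z1,r in [(0.122,0.131,0.012),(0.1158,0.1205,0.0104)]:
    q=near(P,(0.6162,-0.1942),0.0145,z0,z1)
    if len(q)>10: f=least_squares(lambda a:np.hypot(q[:,0]-a[0],q[:,1]-a[1])-r,[0.6162,-0.1942],loss="soft_l1",f_scale=0.0005); print("pin",z0,f.x.round(4),len(q),np.abs(f.fun).mean().round(5))
q=near(P,(0.6162,-0.1942),0.008,0.13,0.145); print("pin tip",len(q),q.mean(0).round(4),np.ptp(q,axis=0).round(4))
np.savez("w_over.npz",rgb=rgb,P=P); np.save("cmd.npy",cmd); save("over.png",rgb[60:300,140:380],2.5)
print(s["t"],s["gripper_width"],np.round(s["joint_positions"],2))
E
```

```text
t 38.08 ee [ 0.6336 -0.1966  0.2849] w 0.0317 tip xz [0.0008 0.0005] half 0.0173 tip world [ 0.6345 -0.1963  0.1669] F [ 0.23  0.34 -1.44]
0.25 [-0.0174 -0.0003  0.163 ] [0.0163 0.0023 0.1143] 381 543 0.00011 ring_center [ 0.6163 -0.1949  0.1684]
0.28 [-0.0172 -0.0003  0.1426] [0.0163 0.0023 0.1143] 381 543 0.0001 ring_center [ 0.6165 -0.195   0.1684]
pin tip 147 [ 0.6169 -0.1943  0.1332] [0.0142 0.0156 0.0098]
38.0833 0.03167001215381485 [ 0.73  0.54 -0.72  1.45  0.36  1.28  1.44]
```

View pics/over.png

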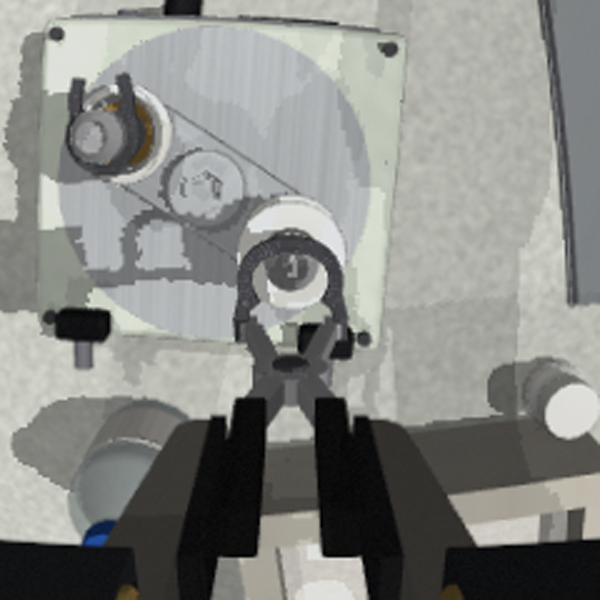

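```bash
python3 - <<'E'
from h import *
from an import heldfit
t=1.456; p=[0.6334,-0.1963]
cmd=fine([*p,0.262],t,rate=0.1,n=2); f0=F(6); print("f0",f0.round(2),env.sense()["t"])
for z in (0.255,0.249,0.243,0.238,0.2345):
    cmd[2]+=z-env.sense()["ee_pos"][2]; env.movel(cmd,rate=0.04); f=F(5)-f0; s=env.sense(); print(z,np.round(s["ee_pos"],4),f.round(2),round(s["gripper_width"],4))
    if np.abs(f).max()>3: print("STOP"); break
np.save("cmd.npy",cmd)
s=env.sense(); Rt=np.array(s["tcp_rot"]); ee=np.array(s["ee_pos"]); c,w,rgb,P=tips(); np.savez("w_fin.npz",rgb=rgb,P=P)
x,pl,n,nq,e=heldfit(P,ee,Rt,c[0],0.25); top=pl[0]*x[0]+pl[1]*x[1]+pl[2]; print(x.round(4),pl.round(4),n,nq,"rc",(ee+Rt@[x[0],top+0.0025,x[1]]).round(4))
save("fin.png",rgb[110:270,170:340],4)
E
```

```text
f0 [-0.1   0.17 -1.14] 39.0667
0.255 [ 0.6331 -0.1963  0.2547] [ 0.11 -0.43  0.06] 0.0314
0.249 [ 0.6331 -0.1964  0.2491] [-0.01 -0.17 -0.25] 0.0314
0.243 [ 0.6331 -0.1963  0.243 ] [ 0.16 -0.03 -0.08] 0.0311
0.238 [ 0.6331 -0.1963  0.238 ] [-0.14 -0.56 -0.14] 0.0312
0.2345 [ 0.6331 -0.1964  0.2345] [ 0.46 -0.39  0.03] 0.0317
t 40.92 ee [ 0.6331 -0.1964  0.2345] w 0.0317 tip xz [0.0004 0.0005] half 0.0173 tip world [ 0.6335 -0.1959  0.1165] F [ 1.11 -0.3  -1.34]
[-0.0223 -0.0035  0.2915] [-0.6892  0.0145  0.0928] 524 1294 rc [ 0.6105 -0.1973  0.1239]
```

View pics/fin.png

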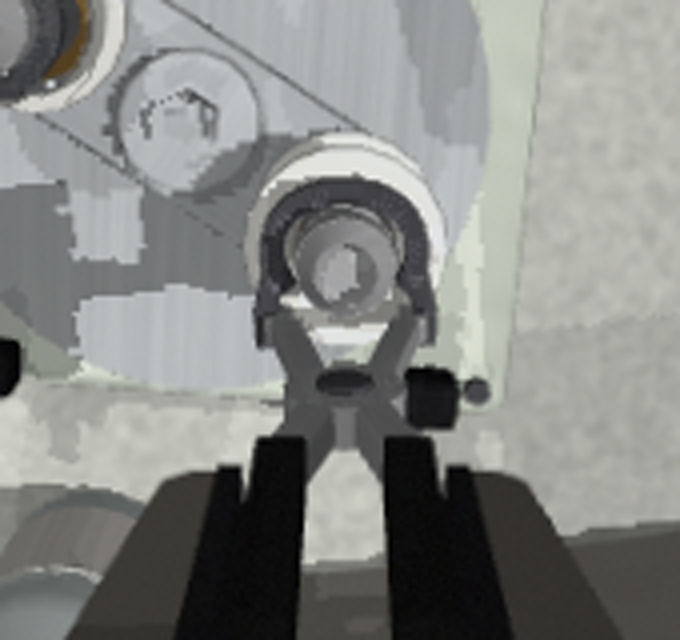

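The ring surrounds the pin (pin top at (345,265), ring arc from (270,310) over (345,190) to (425,310)) with no contact force. Before handing in I'll check its height and centring against the roller and pin from this same frame.

```bash
python3 - <<'E'
from h import *
P=np.load("w_fin.npz")["P"]; rgb=np.load("w_fin.npz")["rgb"]; a=(0.6162,-0.1942)
q=P.reshape(-1,3); g=rgb.reshape(-1,3).sum(1).astype(int); d=q[:,:2]-a; r=np.hypot(*d.T); ang=np.degrees(np.arctan2(d[:,1],d[:,0]))
back=(np.abs(ang)>60)
m=(r>0.0135)&(r<0.0195)&back&(g<270)&(q[:,2]>0.114)&(q[:,2]<0.126); k=q[m]; print("ring top",m.sum(),np.percentile(k[:,2],[10,50,90]).round(4))
A=np.c_[k[:,:2]-a,np.ones(len(k))]; print("plane",np.linalg.lstsq(A,k[:,2],rcond=None)[0].round(4))
for lo,hi in [(60,100),(100,140),(140,180),(-180,-140),(-140,-100),(-100,-60)]:
    s=(g<270)&(ang>lo)&(ang<hi)&(q[:,2]>0.1175)&(q[:,2]<0.1235)&(r>0.0125)&(r<0.025); print(lo,s.sum(),"r in/out",np.percentile(r[s],[3,97]).round(4),"z",np.median(q[s,2]).round(4))
m=(r>0.015)&(r<0.025)&(g>400)&(q[:,2]>0.105)&(q[:,2]<0.1165); print("roller top",m.sum(),np.percentile(q[m,2],[25,50,75]).round(4))
m=(r<0.0065)&(q[:,2]>0.13); print("pin tip",m.sum(),np.median(q[m],axis=0).round(4))
E
```

```text
ring top 356 [0.1197 0.1206 0.1216]
plane [-0.0304 -0.001   0.1204]
60 75 r in/out [0.0146 0.0213] z 0.1204
100 73 r in/out [0.0148 0.0204] z 0.1208
140 73 r in/out [0.0136 0.0195] z 0.1209
-180 79 r in/out [0.0139 0.0201] z 0.1209
-140 71 r in/out [0.0155 0.0208] z 0.1206
-100 97 r in/out [0.0148 0.0243] z 0.1204
roller top 515 [0.1119 0.1124 0.1129]
pin tip 1012 [ 0.6122 -0.1938  0.3504]
```

Heights are right: ring top 120.5 mm, so its centre is at 118; roller top is 112.4. The ring's back inner edge is about 13.7 mm from the pin axis, against 11.5 nominal, so the ring sits about 2 mm too far back. I'll shift it 1.2 mm along its own +x, recheck and hand in.

```bash
python3 - <<'E'
from h import *
cmd=np.load("cmd.npy"); f0=F(5)
cmd[:2]+=0.0012*R(1.456)[:2,0]; env.movel(cmd,rate=0.02); env.pause(0.3); s=env.sense(); print(round(s["t"],2),np.round(s["ee_pos"],4),(F(5)-f0).round(2),s["gripper_width"])
rgb,d,P=cloud("wrist"); a=(0.6162,-0.1942); q=P.reshape(-1,3); g=rgb.reshape(-1,3).sum(1).astype(int); e=q[:,:2]-a; r=np.hypot(*e.T); ang=np.degrees(np.arctan2(e[:,1],e[:,0]))
for lo,hi in [(60,100),(140,180),(-180,-140),(-100,-60)]:
    k=(g<270)&(ang>lo)&(ang<hi)&(q[:,2]>0.1175)&(q[:,2]<0.1235)&(r>0.0115)&(r<0.025); print(lo,k.sum(),"r",np.percentile(r[k],[3,97]).round(4),"z",np.median(q[k,2]).round(4))
k=(r>0.015)&(r<0.025)&(g>400)&(q[:,2]>0.105)&(q[:,2]<0.1165); print("roller top",np.median(q[k,2]).round(4))
s=env.sense(); print(np.round(s["joint_velocities"],4))
print(workorder.finish_job())
E
```

```text
41.6 [ 0.6343 -0.1965  0.2346] [-0.69 -0.27 -0.01] 0.03154689222137901
60 69 r [0.015 0.021] z 0.1205
140 70 r [0.0123 0.0183] z 0.1208
-180 75 r [0.0121 0.0191] z 0.1208
-100 89 r [0.0151 0.0242] z 0.1204
roller top 0.1123
[ 0.0003  0.0007 -0.0003 -0.0005 -0.0004  0.0017  0.0014]
the job is handed in; nothing more can be done
None
```

I handed the job in at about 41.6 s of the 69 s allowed. No verdict is reported, so what follows is my own last measurements.

**What I did:** I set the spare roller on the bare pin and let go. I then took the middle-sized pliers from the block and spread the snap ring with them. I slid the ring over the pin to the groove and handed in while holding it there.

**Last checks:**

| Check | Measured | Target |
|---|---|---|
| Roller top | 112.3 mm | 112 mm (seated) |
| Ring top face | about 120.5 mm, so ring centre about 118 mm | 118 mm |
| Ring tilt | about 0.03 rad | below 0.2 rad |
| Ring centre off the pin axis | within about 1 mm, estimated | below 4 mm |
| Pliers squeeze | about 0.225 rad, gripper opening 31.5 mm | about 0.22 rad |
| Extra wrist force after the last shift | below 0.7 N | – |

**Problems and disagreements:**
- **Ring centring:** the template fit of the held ring put it about 2 mm off, against the ring edges measured at the pin. I trusted the edges and moved the ring 1.2 mm before handing in.
- **Pliers grip:** the pliers swung slightly in the loose grip as I entered the gap, and pressed on the mat with about 12 N during the squeeze. I relieved both before lifting.
- **Not measured directly:** I inferred the ring's exact spread angle and its contact force on the pliers from the pliers' opening.

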